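# Pin back the belt tensioner of the sample-carousel drive

## Task

The analyser's carousel drive needs a new belt. Take the red-headed locking pin from the service block, turn the blue sprung tensioner arm back (counter-clockwise seen from above) with the pin through its eye until the pin drops into the lock hole underneath, and push it in until its collar sits on the eye, so that the tension wheel stays pinned back when you let go. Work by feel and do not force the pin; leave the green pin and everything else where it is.

Things in the scene. Friction and masses are not known exactly. Their poses are not given: they have to be found in the camera images.
- lock_pin: red-headed locking pin, about 60 g, upright in one of the service block's two holes. Origin at the centre of its foot, z up the shank. Steel shank 8 mm thick, 25 mm long, lowest 4 mm tapering to 6 mm; collar 15 mm wide at 25 to 28 mm; red head 18 mm square (faces along its x and y) at 28 to 61 mm: grip it there. Slender: contact forces on the drive adding up to 60 N bend it; a push of 20 N is safe
- pin_shoulder (a point): underside of the red pin's collar, on its axis, 25 mm above its foot
- deck: carousel drive deck: fixed aluminium plate 220 x 290 mm, top 55 mm high, origin on the table under its centre. Carries a black 96 mm pulley and a small motor pulley (tops 104 and 95 mm high), the blue tensioner and, under its eye, a fixed curved steel lock quadrant, 28 mm broad, top 67 mm high, with one hole 9.5 mm wide, 12 mm deep, amid four yellow dots, 52 mm from the pivot
- tensioner (a joint): angle of the blue tensioner arm about the pivot, rad, counter-clockwise from above positive; 0 = sprung on its stop, hard stop at 1.2. The spring pulls it to 0 with 0.12 N m at 0 and 0.2 N m more per rad (2 to 6 N at the eye; friction in the eye can carry a light push on the pin). The lock hole is met somewhere between 0.35 and 0.97: the quadrant is set differently on each machine
- eye (a point): top centre of the eye, 81 mm high: 9.5 mm through hole in the blue 26 mm square, 12 mm thick end of the tensioner arm, 52 mm from the pivot, moving with the arm. Gap of 2 mm between arm and quadrant. With the foot on the quadrant the collar stands 11 mm above the eye; fully in, it lies on the eye. Pin and eye have some play
- pivot (a point): axis of the tensioner arm at the height of its top face (81 mm); bolt head 7 mm higher. The tension wheel (orange flanges, 33 mm) is on the arm's other limb, 44 mm from the pivot, top 97 mm high
- pin_block: grey service block 56 x 200 x 34 mm, fixed, origin under its centre; pin holes 50 mm either side of its centre along its y, 9.5 mm wide, 27 mm deep
- spare_pin: green-headed pin of the same shape in the block's other hole; to be left alone
- clamp_ring: loose brass ring, 30 mm, 8 mm high, on the deck plate; origin under its centre; to be left alone
- sample_cup: white sample cup, 48 mm, 32 mm high; origin under its centre; to be left alone
- disc_silver_center (a point): centre of a silvery calibration disc, 34 mm, 8 mm thick; to be left alone
- disc_gold_center (a point): centre of a gold-coloured calibration disc, 30 mm, 8 mm thick; to be left alone
- mouse: round black mouse, 66 mm, 36 mm high, on its mat; origin under its centre; to be left alone
- probe_case: clear case with test probes, 26 x 170 x 14 mm, long along its y; origin under its centre; to be left alone
- screwdriver: screwdriver lying along its x; to be left alone

How it is judged:
By the outcome, as a careful person would: the job done as asked, in the order asked, and still so for the second after the job is handed in, with the robot touching nothing.
It also fails if it takes over 72 s, if anything falls off the work surface, if the arm or the gripper's body presses on something with over 40 N, if the wrist force passes 120 N, or if a joint passes its speed limit or range.

## Robot

A 6-joint arm with a two-finger parallel gripper is mounted at the origin on the work surface. World frame = base frame: x ahead of the robot, y to its left, z up, the work surface at z = 0. Lengths are in m, angles in rad, forces in N, time in s.
With the tool pointing down it reaches from about 0.275 to 0.725 m from the base axis. Payload 15.9 kg.
Tool frame: the origin (TCP) lies midway between the tips of the shut fingers; the grasp point (between the pads) lies robot.grasp_offset behind it (robot.grasp_offset is the distance from the TCP to the grasp point, in m); z points along the fingers, y is the line along which they close (so a half turn about z gives the same grasp; the last joint's range is limited). The gripper opens to 85 mm and grips with 20 to 120 N. Pads are 22 mm wide; open, the fingers measure 114 mm over their backs; the gripper's body (76 mm by 85 mm) begins 54 mm behind the grasp point. The pads swing forward as they close: fully open they stand 13 mm farther back than shut.
Start: joints at [1.123, 0.213, -0.034, 1.323, 0, 1.571], TCP at [0.216, 0.451, 0.231] pointing down, gripper open.
Joint ranges: [-2.98, 2.98], [-0.74, 1.72], [-1.14, 1.35], [-2.1, 2.04], [-1.57, 1.44], [-3.14, 3.14]. Speed limits (rad/s): [1.89, 1.89, 2.39, 2.57, 3.14, 3.14].

## Interface

Orientations are given as [roll, pitch, yaw] about the fixed x, y, z axes, in that order (R = Rz(yaw) Ry(pitch) Rx(roll)).
In Python, from bench import robot gives the robot as it stands.
- The arm moves only by the tool carry_out, never from a script. Its argument "targets" is a list of rows, each an object of numbers: "grip": the opening in per cent of the stroke, from 0 (shut) to 100 (fully open); "dx", "dy", "dz": the shift along the tool's x, y, z in m; "ax", "ay", "az": the turn, a rotation vector about the tool's x, y, z in degrees. In form: [{"grip": .., "dx": .., "dy": .., "dz": .., "ax": .., "ay": .., "az": ..}, ...]. A call has 1 to 12 rows; each row shifts and turns the commanded pose from where the row before left it, along the tool's axes as they then stand; what a row does not reach is not made up. A row lasts 1/10 s, in which the tool goes at most 50 mm and 8.59 degrees, less where a joint would pass 70% of its speed; a pose out of reach is approached as far as the arm can. A call with a gripper value outside its range is refused whole. The fingers move at their own pace and stop on an object; "squeeze" is the grip in N (left out, the last holds). Time passes only in rows, so rows that do not move let the fingers close. It gives the time, the measured TCP pose, the force, the opening and the grip force at its end, in the units of the state.
- robot.get_state(): the state, without advancing time (a new reading comes with each control period).
- robot.snapshot(name): name is "scene" or "side" or "wrist"; returns a dict with "pixels" (420x560x3 uint8, red, green, blue), "range_z" (420x560 float32, m along the optical axis (not along the pixel's ray), 0 where there is no reading), "intrinsics" (3x3 intrinsics, pixels), "xyz" and "rotation" of the camera in the world. Camera axes: x right, y down, z forward; pixel columns grow to the right and rows downward; lengths in m; the calibration is good to about 2 mm. A picture is of the moment at which its call begins.
- robot.job_done(): hands the job in; it is judged then, once.
The state is a dict: "time_s": time; "q": joint angles; "qd": joint speeds; "tau": joint torques, N m; "tcp_pos": TCP position; "tcp_rot": TCP orientation; "wrist_force": force on the tool from outside, world axes, zero at the start; "torque": the same for the moment, N m; "gripper_width": opening from 0.0 (shut) to 1.0 (fully open); "grip_force": force on a finger pad.
Only numpy, scipy, OpenCV 4.12 (cv2) and the standard library are available. Lean on these libraries where they do the work, as an engineer would, in place of code of your own. Each camera call takes 0.05 s, during which the arm holds its last target. There are 200 camera calls.

## Working session

There is one attempt and no reset: what is moved stays moved. The work goes in short steps, Python scripts to look and compute and a tool call to move; the robot and the scene stay as the last step left them, time stands still between calls to the robot, and variables do not carry over. Pictures are saved under pics/ and viewed, at most 10 in all, crops included, and the job is handed in when it is done.

Besides the shell and the picture viewer there is one more tool, called after "Emit:" as name([rows], argument=value, ...), one row to a line, values as JSON. carry_out: Moves the arm, as the interface text tells. Its arguments: {"type":"object","properties":{"targets":{"type":"array"},"squeeze":{"type":"number"}},"required":["targets"]}

```bash
mkdir -p pics; ls; cat > h.py <<'E'
from bench import robot
import numpy as np, cv2
def snap(n,f=None):
    s=robot.snapshot(n)
    if f: cv2.imwrite('pics/'+f,cv2.cvtColor(s['pixels'],cv2.COLOR_RGB2BGR))
    return s
def ray(s,u,v):
    K=np.array(s['intrinsics']);d=np.array(s['rotation'])@np.linalg.solve(K,[u,v,1.]);return np.array(s['xyz']),d
def onz(s,u,v,z):
    c,d=ray(s,u,v);return c+d*(z-c[2])/d[2]
def cloud(s):
    K=np.array(s['intrinsics']);v,u=np.mgrid[0:420,0:560];Z=s['range_z']
    p=np.stack([(u-K[0,2])/K[0,0]*Z,(v-K[1,2])/K[1,1]*Z,Z],-1)
    return p@np.array(s['rotation']).T+np.array(s['xyz'])
E
python3 - <<'E'
from h import *
st=robot.get_state();print(st,robot.grasp_offset)
for n in['scene','side']:
    s=snap(n,n+'0.png');print(n,s['xyz'],s['rotation'])
E
```

```text
pics
{'time_s': 0.0, 'q': array([ 1.12297456e+00,  2.13345523e-01, -3.50507396e-02,  1.32352764e+00,
        1.57061216e-05,  1.57081589e+00]), 'qd': array([-2.08582476e-04,  1.09255979e-03, -3.93322826e-05,  1.02502142e-03,
        7.97305476e-04,  1.13887311e-03]), 'tau': array([-2.81157452e-03, -6.86158347e+01,  4.87127495e+01,  1.71136443e-02,
        4.27095040e-05, -6.05176683e-05]), 'tcp_pos': array([0.21634558, 0.45038295, 0.23082481]), 'tcp_rot': array([-3.14046507e+00, -1.56840512e-05,  2.69375131e+00]), 'wrist_force': array([ 0.19660884,  1.01501965, -1.08082544]), 'torque': array([-0.01798741, -0.00711386,  0.02522058]), 'grip_force': 0.0, 'gripper_width': 0.9968668944679141} 0.0187
scene [1.45669172 0.51346154 0.76831216] [-2.16410588  0.01030639  2.10746966]
side [-0.02246453 -0.7477669   1.02916333] [-2.33003725 -0.01858389 -0.66539973]
```

```bash
sed -i '2a from scipy.spatial.transform import Rotation as Ro' h.py; sed -i "s/s=robot.snapshot(n)/s=robot.snapshot(n); s['rotation']=Ro.from_euler('xyz',s['rotation']).as_matrix()/" h.py
```

```text
(no output)
```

View pics/scene0.png

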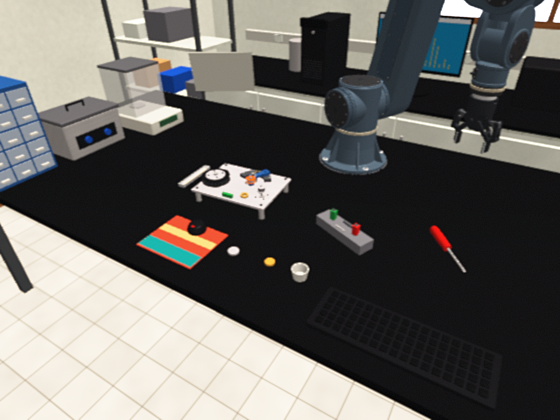

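View pics/side0.png

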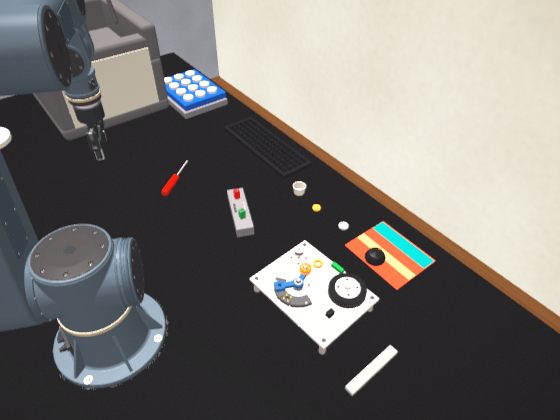

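The scene view has the red pin at (356,229) and the green one at (333,214). In the side view the red pin is at (237,194), the green one at (242,213), the pivot near (298,282), the eye near (279,286) and the dark quadrant near (290,297).

```bash
python3 - <<'E'
from h import *
S={n:snap(n) for n in['scene','side']}
def blob(s,cond,roi):
    h=cv2.cvtColor(s['pixels'],cv2.COLOR_RGB2HSV).astype(int);m=cond(h)
    k=np.zeros_like(m);u0,u1,v0,v1=roi;k[v0:v1,u0:u1]=1;m=m&(k>0);v,u=np.nonzero(m);return m,u.mean(),v.mean(),len(u)
red=lambda h:((h[...,0]<6)|(h[...,0]>172))&(h[...,1]>150)&(h[...,2]>70)
grn=lambda h:(h[...,0]>45)&(h[...,0]<80)&(h[...,1]>120)&(h[...,2]>40)
blu=lambda h:(h[...,0]>100)&(h[...,0]<125)&(h[...,1]>150)&(h[...,2]>60)
R={'scene':(310,375,200,255),'side':(225,255,180,240)}
for nm,c in(('red',red),('grn',grn)):
    L=[]
    for n in S:
        m,u,v,k=blob(S[n],c,R[n]);P=cloud(S[n])[m]
        print(nm,n,u,v,k,'z.053:',onz(S[n],u,v,.055).round(4),'cloud',np.median(P,0).round(4),P[:,2].max().round(4))
s=S['side']
m,u,v,k=blob(s,blu,(250,340,260,310));P=cloud(s)[m];print('blue',u,v,k,P.mean(0),np.median(P[:,2]))
for uv in((298,282),(279,286),(290,297),(305,269)):print(uv,onz(s,*uv,.081).round(4),cloud(s)[uv[1],uv[0]].round(4))
img=cv2.cvtColor(s['pixels'],cv2.COLOR_RGB2BGR)[235:345,225:385];cv2.imwrite('pics/c1.png',cv2.resize(img,None,fx=5,fy=5,interpolation=cv2.INTER_CUBIC))
E
```

```text
red scene 355.5125 228.5375 80 z.053: [0.5418 0.2238 0.055 ] cloud [0.5494 0.2251 0.0551] 0.0718
red side 236.3877551020408 193.6326530612245 49 z.053: [0.5422 0.2192 0.055 ] cloud [0.5402 0.2149 0.0565] 0.0717
grn scene 333.7543859649123 213.56140350877192 57 z.053: [0.5021 0.1338 0.055 ] cloud [0.51   0.1363 0.0591] 0.0706
grn side 241.52272727272728 213.52272727272728 44 z.053: [0.5016 0.1274 0.055 ] cloud [0.499  0.1228 0.0588] 0.0704
blue 286.55757575757576 284.4909090909091 165 [ 0.43161779 -0.19768872  0.07859894] 0.07887247373793937
(298, 282) [ 0.4602 -0.2114  0.081 ] [ 0.4569 -0.215   0.0875]
(279, 286) [ 0.4111 -0.1907  0.081 ] [ 0.4178 -0.1821  0.0664]
(290, 297) [ 0.4125 -0.2365  0.081 ] [ 0.4188 -0.2291  0.0672]
(305, 269) [ 0.5042 -0.1884  0.081 ] [ 0.4956 -0.1975  0.0964]
```

View pics/c1.png

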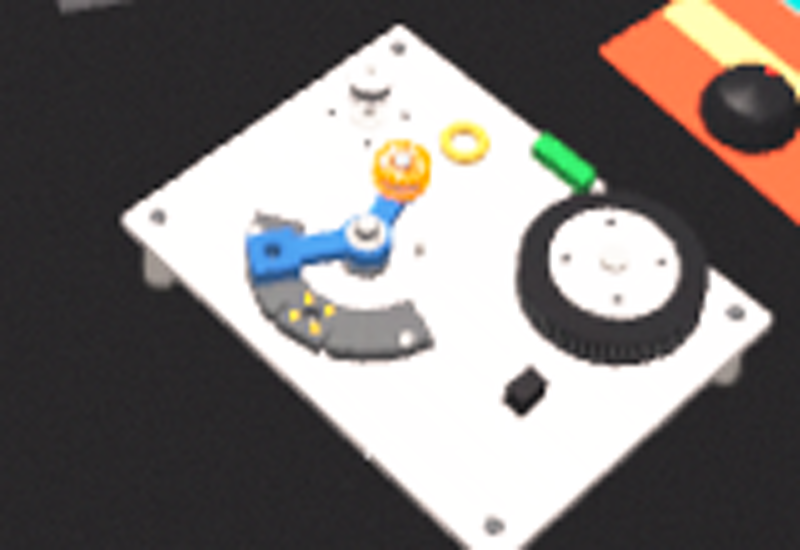

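The crop gives the pivot bolt at px (298,281.4), the eye at (279.4,285) and the lock hole amid the dots at (287.2,297.6). Next I go above the red pin.

Emit:
carry_out([
  {"grip": 60,"dx": -0.039,"dy": -0.0065,"dz": 0.003},
  {"grip": 60,"dx": -0.039,"dy": -0.0065,"dz": 0.003},
  {"grip": 60,"dx": -0.039,"dy": -0.0065,"dz": 0.003},
  {"grip": 60,"dx": -0.039,"dy": -0.0065,"dz": 0.003},
  {"grip": 60,"dx": -0.039,"dy": -0.0065,"dz": 0.003},
  {"grip": 60,"dx": -0.039,"dy": -0.0065,"dz": 0.003},
  {"grip": 60,"dx": -0.039,"dy": -0.0065,"dz": 0.003},
  {"grip": 60,"dx": -0.039,"dy": -0.0065,"dz": 0.003},
  {"grip": 60,"dx": -0.039,"dy": -0.0065,"dz": 0.003},
  {"grip": 60,"dx": -0.039,"dy": -0.0065,"dz": 0.003},
  {"grip": 60},
  {"grip": 60},
])

```text
$.targets[0]: bad value
```

```bash
python3 - <<'E'
from h import *
st=robot.get_state();print(st['time_s'],st['tcp_pos'],st['tcp_rot'],st['wrist_force'],st['gripper_width'])
s=snap('wrist','w1.png');print(s['xyz'])
h=cv2.cvtColor(s['pixels'],cv2.COLOR_RGB2HSV).astype(int)
m=((h[...,0]<6)|(h[...,0]>172))&(h[...,1]>150)&(h[...,2]>60)
n,l,S,c=cv2.connectedComponentsWithStats(m.astype(np.uint8))
P=cloud(s)
for i in range(1,n):
    if S[i,4]>150:
        q=l==i;top=q&(abs(P[...,2]-.0705)<.004);print(S[i],c[i],q.sum(),top.sum())
        if top.sum()>20:
            v,u=np.nonzero(top);r=cv2.minAreaRect(np.stack([u,v],1).astype(np.float32));print(r,onz(s,*r[0],.0705),np.median(P[top],0))
            b=cv2.boxPoints(r);B=np.array([onz(s,*p,.0705) for p in b]);e=np.diff(B,axis=0);print(np.linalg.norm(e,axis=1),np.degrees(np.arctan2(e[:,1],e[:,0])))
E
```

```text
0.2 [0.21639308 0.45050724 0.23100398] [-3.14089020e+00 -4.03859897e-06  2.69378165e+00] [0.46249127 0.519043   0.4714924 ] 0.9986078475339645
[0.15624739 0.47988712 0.37352268]
[306 302  87  39 237] [333.24050633 316.79746835] 237 0
```

View pics/w1.png

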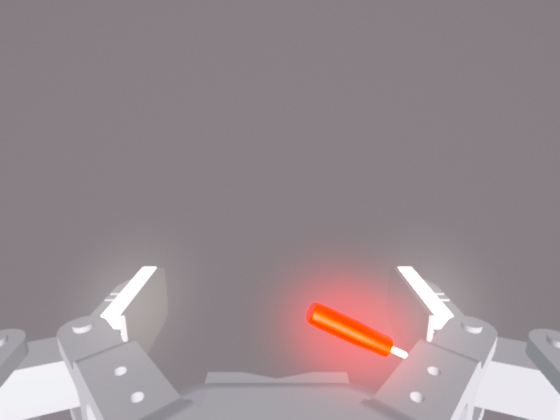

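The wrist view shows only the screwdriver between the fingers: the move was refused. I'll retry with every key filled in.

Emit:
carry_out([
  {"grip": 60,"dx": -0.039,"dy": -0.0065,"dz": 0.003,"ax": 0,"ay": 0,"az": 0},
  {"grip": 60,"dx": -0.039,"dy": -0.0065,"dz": 0.003,"ax": 0,"ay": 0,"az": 0},
  {"grip": 60,"dx": -0.039,"dy": -0.0065,"dz": 0.003,"ax": 0,"ay": 0,"az": 0},
  {"grip": 60,"dx": -0.039,"dy": -0.0065,"dz": 0.003,"ax": 0,"ay": 0,"az": 0},
  {"grip": 60,"dx": -0.039,"dy": -0.0065,"dz": 0.003,"ax": 0,"ay": 0,"az": 0},
  {"grip": 60,"dx": -0.039,"dy": -0.0065,"dz": 0.003,"ax": 0,"ay": 0,"az": 0},
  {"grip": 60,"dx": -0.039,"dy": -0.0065,"dz": 0.003,"ax": 0,"ay": 0,"az": 0},
  {"grip": 60,"dx": -0.039,"dy": -0.0065,"dz": 0.003,"ax": 0,"ay": 0,"az": 0},
  {"grip": 60,"dx": -0.039,"dy": -0.0065,"dz": 0.003,"ax": 0,"ay": 0,"az": 0},
  {"grip": 60,"dx": -0.039,"dy": -0.0065,"dz": 0.003,"ax": 0,"ay": 0,"az": 0},
  {"grip": 60,"dx": 0,"dy": 0,"dz": 0,"ax": 0,"ay": 0,"az": 0},
])

```text
time_s: 1.35
tcp_pos: [0.5425, 0.2204, 0.2001]
tcp_rot: [-3.14, 0.0, 2.69]
wrist_force: [-0.4, 0.9, 0.2]
gripper_width: 0.599
grip_force: 0.0
```

```bash
cat > w.py <<'E'
from h import *
import sys
st=robot.get_state();print(st['time_s'],st['tcp_pos'],st['tcp_rot'],st['wrist_force'],st['gripper_width'])
s=snap('wrist',sys.argv[1]);print(s['xyz'])
h=cv2.cvtColor(s['pixels'],cv2.COLOR_RGB2HSV).astype(int)
m=((h[...,0]<6)|(h[...,0]>172))&(h[...,1]>150)&(h[...,2]>60)
n,l,S,c=cv2.connectedComponentsWithStats(m.astype(np.uint8))
P=cloud(s)
for i in range(1,n):
    if S[i,4]>150:
        q=l==i;top=q&(abs(P[...,2]-.0705)<.004);print(S[i],c[i],q.sum(),top.sum())
        if top.sum()>20:
            v,u=np.nonzero(top);r=cv2.minAreaRect(np.stack([u,v],1).astype(np.float32));print(r,onz(s,*r[0],.0705),np.median(P[top],0))
            b=cv2.boxPoints(r);B=np.array([onz(s,*p,.0705) for p in b]);e=np.diff(B,axis=0);print(np.linalg.norm(e,axis=1),np.degrees(np.arctan2(e[:,1],e[:,0])))
E
python3 w.py w2.png
```

```text
1.35 [0.5425478  0.22037161 0.20010359] [-3.14037094e+00  2.43684595e-05  2.69012619e+00] [-0.36782     0.88208309  0.21825839] 0.5992744118743131
[0.48252065 0.25002469 0.34261238]
[269 181  25  30 361] [280.66759003 193.46537396] 361 249
((281.11541748046875, 198.57693481445312), (21.96500587463379, 21.572772979736328), 78.69007110595703) [0.54134254 0.22489675 0.0705    ] [0.53902207 0.22609231 0.06961911]
[0.0162461  0.01707315 0.01650365] [  75.67285914  -14.23039319 -104.13848854]
```

View pics/w2.png

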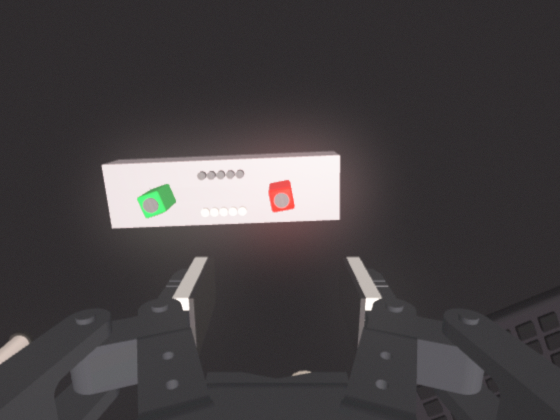

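The wrist view shows the red head's top at (282,200), turned about 10° from the gripper, and the green head at (150,204). I turn, correct and descend halfway.

Emit:
carry_out([
  {"grip": 60,"dx": 0.003,"dy": 0.0035,"dz": 0.02,"ax": 0,"ay": 0,"az": 0},
  {"grip": 60,"dx": 0,"dy": 0,"dz": 0.03,"ax": 0,"ay": 0,"az": -5},
  {"grip": 60,"dx": 0,"dy": 0,"dz": 0.03,"ax": 0,"ay": 0,"az": -5},
  {"grip": 60,"dx": 0,"dy": 0,"dz": 0,"ax": 0,"ay": 0,"az": 0},
  {"grip": 60,"dx": 0,"dy": 0,"dz": 0,"ax": 0,"ay": 0,"az": 0},
])

```text
time_s: 1.9
tcp_pos: [0.5381, 0.2282, 0.1221]
tcp_rot: [-3.141, -0.0, 2.866]
wrist_force: [-0.2, -0.4, 0.0]
gripper_width: 0.598
grip_force: 0.0
```

```bash
python3 w.py w3.png; python3 - <<'E'
import cv2
i=cv2.imread('pics/w3.png');cv2.imwrite('pics/w3c.png',cv2.resize(i[130:290,160:400],None,fx=2.5,fy=2.5))
E
```

```text
1.9 [0.53813475 0.2281582  0.12209382] [-3.14143117e+00 -3.79160059e-04  2.86649407e+00] [-0.1571379  -0.38991637  0.01882227] 0.5976248874940258
[0.47396118 0.24678275 0.26462656]
[257 215  30  42 825] [271.81818182 232.34181818] 825 490
((271.5, 241.5), (29.0, 29.0), 90.0) [0.54064858 0.2249231  0.0705    ] [0.53842306 0.22576406 0.06970476]
[0.01602639 0.01716975 0.01637981] [  74.24768785  -15.37652843 -105.75170825]
```

View pics/w3c.png

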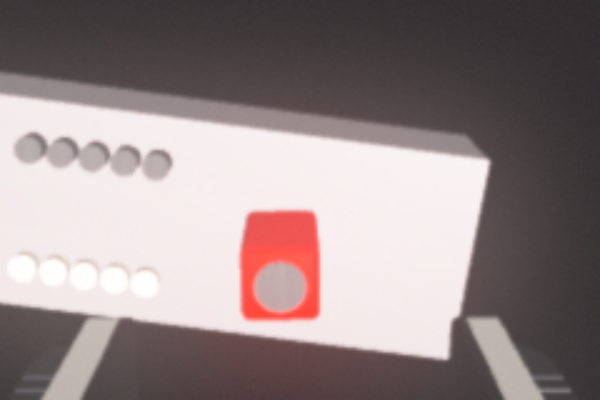

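The head now lies square to the gripper (crop centre (279,285) on the top's grey disc), with the pin at (0.5406, 0.2249). I descend and grip.

Emit:
carry_out([
  {"grip": 60,"dx": -0.0033,"dy": -0.0025,"dz": 0.02,"ax": 0,"ay": 0,"az": 0},
  {"grip": 60,"dx": 0,"dy": 0,"dz": 0.025,"ax": 0,"ay": 0,"az": 0},
  {"grip": 60,"dx": 0,"dy": 0,"dz": 0.025,"ax": 0,"ay": 0,"az": 0},
  {"grip": 60,"dx": 0,"dy": 0,"dz": 0.014,"ax": 0,"ay": 0,"az": 0},
  {"grip": 60,"dx": 0,"dy": 0,"dz": 0,"ax": 0,"ay": 0,"az": 0},
  {"grip": 30,"dx": 0,"dy": 0,"dz": 0,"ax": 0,"ay": 0,"az": 0},
  {"grip": 5,"dx": 0,"dy": 0,"dz": 0,"ax": 0,"ay": 0,"az": 0},
  {"grip": 5,"dx": 0,"dy": 0,"dz": 0,"ax": 0,"ay": 0,"az": 0},
  {"grip": 5,"dx": 0,"dy": 0,"dz": 0,"ax": 0,"ay": 0,"az": 0},
  {"grip": 5,"dx": 0,"dy": 0,"dz": 0,"ax": 0,"ay": 0,"az": 0},
], squeeze=70)

```text
time_s: 2.95
tcp_pos: [0.5422, 0.2249, 0.0391]
tcp_rot: [3.14, 0.002, 2.868]
wrist_force: [-1.0, -0.1, 8.4]
gripper_width: 0.198
grip_force: 68.0
```

Emit:
carry_out([
  {"grip": 5,"dx": 0,"dy": 0,"dz": -0.01,"ax": 0,"ay": 0,"az": 0},
  {"grip": 5,"dx": 0,"dy": 0,"dz": -0.02,"ax": 0,"ay": 0,"az": 0},
  {"grip": 5,"dx": 0,"dy": 0,"dz": -0.03,"ax": 0,"ay": 0,"az": 0},
  {"grip": 5,"dx": 0,"dy": 0,"dz": -0.04,"ax": 0,"ay": 0,"az": 8},
  {"grip": 5,"dx": 0,"dy": 0,"dz": -0.04,"ax": 0,"ay": 0,"az": 8},
  {"grip": 5,"dx": 0,"dy": 0,"dz": -0.02,"ax": 0,"ay": 0,"az": 8},
  {"grip": 5,"dx": 0,"dy": 0,"dz": 0,"ax": 0,"ay": 0,"az": 8},
  {"grip": 5,"dx": 0,"dy": 0,"dz": 0,"ax": 0,"ay": 0,"az": 8},
  {"grip": 5,"dx": 0,"dy": 0,"dz": 0,"ax": 0,"ay": 0,"az": 8},
  {"grip": 5,"dx": 0,"dy": 0,"dz": 0,"ax": 0,"ay": 0,"az": 8},
  {"grip": 5,"dx": 0,"dy": 0,"dz": 0,"ax": 0,"ay": 0,"az": 8},
  {"grip": 5,"dx": 0,"dy": 0,"dz": 0,"ax": 0,"ay": 0,"az": 8},
])

```text
time_s: 4.15
tcp_pos: [0.5413, 0.2244, 0.1986]
tcp_rot: [3.141, -0.0, 1.606]
wrist_force: [0.1, 0.1, -0.5]
gripper_width: 0.193
grip_force: 68.8
```

```bash
cat >> h.py <<'E'
def tool(dw):
    st=robot.get_state();R=Ro.from_euler('xyz',st['tcp_rot']).as_matrix();return R.T@np.array(dw,float)
E
python3 - <<'E'
from h import *
st=robot.get_state();print(st['tcp_pos'],st['tcp_rot'],st['wrist_force'],st['gripper_width'],st['q'])
s=snap('side')
piv=onz(s,298,281.4,.087);eye=onz(s,279.4,285,.081);hole=onz(s,287.2,297.6,.067)
print(piv,eye,hole);
for p in(eye,hole):
    d=(p-piv)[:2];print(np.hypot(*d),np.degrees(np.arctan2(d[1],d[0])))
print(tool([eye[0]-st['tcp_pos'][0],eye[1]-st['tcp_pos'][1],0]))
E
```

```text
[0.54125469 0.22444251 0.19859506] [ 3.14056950e+00 -3.81064707e-04  1.60578981e+00] [ 0.1211431   0.07692557 -0.52524777] 0.19317129208651307 [ 3.93090205e-01  3.98613253e-01  1.37256228e-01  1.30834750e+00
 -1.71393082e-06  1.92889324e+00]
[ 0.45842142 -0.21320131  0.087     ] [ 0.41396834 -0.18870976  0.081     ] [ 0.41181059 -0.22590993  0.067     ]
0.05075344918900191 151.14731401756174
0.04831230425738305 -164.74879101219287
[-4.09742607e-01 -1.37867690e-01 -3.24132356e-04]
```

Emit:
carry_out([
  {"grip": 5,"dx": -0.041,"dy": -0.0138,"dz": 0,"ax": 0,"ay": 0,"az": 0},
  {"grip": 5,"dx": -0.041,"dy": -0.0138,"dz": 0,"ax": 0,"ay": 0,"az": 0},
  {"grip": 5,"dx": -0.041,"dy": -0.0138,"dz": 0,"ax": 0,"ay": 0,"az": 0},
  {"grip": 5,"dx": -0.041,"dy": -0.0138,"dz": 0,"ax": 0,"ay": 0,"az": 0},
  {"grip": 5,"dx": -0.041,"dy": -0.0138,"dz": 0,"ax": 0,"ay": 0,"az": 0},
  {"grip": 5,"dx": -0.041,"dy": -0.0138,"dz": 0,"ax": 0,"ay": 0,"az": 0},
  {"grip": 5,"dx": -0.041,"dy": -0.0138,"dz": 0,"ax": 0,"ay": 0,"az": 0},
  {"grip": 5,"dx": -0.041,"dy": -0.0138,"dz": 0,"ax": 0,"ay": 0,"az": 0},
  {"grip": 5,"dx": -0.041,"dy": -0.0138,"dz": 0,"ax": 0,"ay": 0,"az": 0},
  {"grip": 5,"dx": -0.041,"dy": -0.0138,"dz": 0,"ax": 0,"ay": 0,"az": 0},
  {"grip": 5,"dx": 0,"dy": 0,"dz": 0,"ax": 0,"ay": 0,"az": 0},
  {"grip": 5,"dx": 0,"dy": 0,"dz": 0.03,"ax": 0,"ay": 0,"az": 0},
])

```text
time_s: 5.4
tcp_pos: [0.4217, -0.1929, 0.1705]
tcp_rot: [3.136, 0.003, 1.612]
wrist_force: [0.9, -1.1, -2.2]
gripper_width: 0.2
grip_force: 68.8
```

Emit:
carry_out([
  {"grip": 5,"dx": 0,"dy": 0,"dz": 0,"ax": 0,"ay": 0,"az": 0},
  {"grip": 5,"dx": 0,"dy": 0,"dz": 0,"ax": 0,"ay": 0,"az": 0},
])

```text
time_s: 5.6
tcp_pos: [0.42, -0.1905, 0.1681]
tcp_rot: [-3.141, -0.0, 1.614]
wrist_force: [0.4, 0.4, 0.2]
gripper_width: 0.199
grip_force: 68.8
```

```bash
python3 - <<'E'
from h import *
s=snap('wrist','w4.png');P=cloud(s);st=robot.get_state();print(st['tcp_pos'],st['tcp_rot'],s['xyz'])
h=cv2.cvtColor(s['pixels'],cv2.COLOR_RGB2HSV).astype(int)
m=(h[...,0]>100)&(h[...,0]<125)&(h[...,1]>120)&(h[...,2]>60)&(abs(P[...,2]-.08)<.006)
v,u=np.nonzero(m);print(len(u),u.min(),u.max(),v.min(),v.max())
np.savez('w4.npz',**s)
E
```

```text
[ 0.42040206 -0.19060438  0.16854102] [3.14096644e+00 2.87733312e-04 1.61338226e+00] [ 0.41654767 -0.12381033  0.31061477]
2472 242 360 184 263
```

View pics/w4.png

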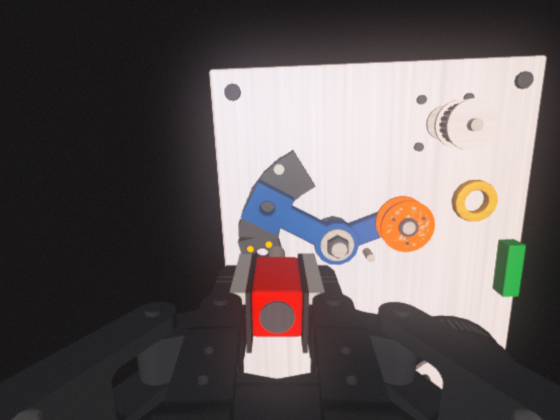

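The wrist view shows the eye hole at (267,208), the bolt head at (339,245), the held pin's top disc at (277,317), and yellow dots at (250,249) and (268,244).

```bash
python3 - <<'E'
from h import *
s=dict(np.load('w4.npz'));st=robot.get_state();t=st['tcp_pos']
g=cv2.cvtColor(s['pixels'],cv2.COLOR_RGB2GRAY);P=cloud(s)
h=cv2.cvtColor(s['pixels'],cv2.COLOR_RGB2HSV).astype(int)
# eye hole: dark blob in blue
def dark(u0,u1,v0,v1,f=.6):
    r=g[v0:v1,u0:u1].astype(float);m=(r<f*np.median(r)).astype(np.uint8);n,l,S,c=cv2.connectedComponentsWithStats(m);i=1+np.argmax(S[1:,4]);print(S[i]);return c[i]+[u0,v0]
e=dark(257,277,198,218,.8);print('eye px',e);eye=onz(s,*e,.081)
red=((h[...,0]<6)|(h[...,0]>172))&(h[...,1]>150)&(P[...,2]>t[2]+.024)
v,u=np.nonzero(red&(np.abs(np.mgrid[0:420,0:560][1]-277)<40));r=cv2.minAreaRect(np.stack([u,v],1).astype(np.float32));print('top',r,np.median(P[red][:,2]),t[2]+.031)
pin=onz(s,*r[0],t[2]+.031)
piv=onz(s,339,245,.088)
yl=(h[...,0]>18)&(h[...,0]<32)&(h[...,1]>140)&(h[...,2]>120)
n,l,S,c=cv2.connectedComponentsWithStats(yl.astype(np.uint8))
for i in range(1,n):
    if S[i,4]>5:print('yel',c[i],S[i,4],onz(s,*c[i],.067)[:2])
print('hole?',onz(s,262,252,.067)[:2],P[252,262])
d=(eye-piv)[:2];print('eye',eye,'piv',piv,np.hypot(*d),np.degrees(np.arctan2(d[1],d[0])),'pin',pin,'tcp',t)
dw=eye-pin;dw[2]=0;print('tool move',tool(dw))
E
```

```text
[ 3  9 14  8 44]
eye px [266.02272727 211.79545455]
top ((276.5, 296.0), (78.0, 51.0), 90.0) 0.19851285628053755 0.1995410202816806
yel [476.35859269 200.67523681] 739 [ 0.55467961 -0.17648076]
yel [268.4137931  244.27586207] 29 [ 0.4145463  -0.21401385]
yel [249.78571429 248.5       ] 28 [ 0.40154662 -0.21773607]
hole? [ 0.41023245 -0.22000005] [ 0.40993336 -0.22455558  0.05546244]
eye [ 0.41229336 -0.18662006  0.081     ] piv [ 0.46003267 -0.20478674  0.088     ] 0.05107905003377253 159.16621031018826 pin [ 0.41900441 -0.18311526  0.19954102] tcp [ 0.42040206 -0.19060438  0.16854102]
tool move [-3.21591345e-03 -6.85417463e-03 -3.36685377e-06]
```

```bash
python3 - <<'E'
from h import *
s=dict(np.load('w4.npz'));st=robot.get_state();t=st['tcp_pos'];P=cloud(s)
g=cv2.cvtColor(s['pixels'],cv2.COLOR_RGB2GRAY)
r=g[300:332,255:300];m=cv2.inRange(cv2.cvtColor(s['pixels'],cv2.COLOR_RGB2HSV)[300:333,255:300],(0,0,0),(179,140,255));n,l,S,c=cv2.connectedComponentsWithStats(m)
i=1+np.argmax(S[1:,4]);print(S[i],c[i]+[255,300]);top=c[i]+[255,300]
m=cv2.inRange(g[196:220,255:280],0,45)
print(g[200:218:2,258:278:2])
pin=onz(s,*top,t[2]+.031);print('pin',pin)
for uv in((267,208),):
    eye=onz(s,*uv,.081);dw=eye-pin;dw[2]=0;print('eye',eye,dw,tool(dw))
h=cv2.cvtColor(s['pixels'],cv2.COLOR_RGB2HSV).astype(int)
m=(h[...,0]>100)&(h[...,0]<125)&(h[...,1]>120)&(h[...,2]>60)
m=m&(np.hypot(P[...,0]-.412,P[...,1]+.187)<.02)&(P[...,2]>.077);v,u=np.nonzero(m);print(cv2.minAreaRect(np.stack([u,v],1).astype(np.float32)))
E
```

```text
[  5   1  35  32 883] [276.76330691 316.67610419]
[[116 118 117 114 113 113 115 117 119 117]
 [118 116 109 108 113 112 107 108 117 120]
 [116 102 112 115 114 115 116 111 109 118]
 [112  93 113 112 114 114 115 116 106 115]
 [106  87 104 116 113 113 112 113  95 114]
 [107  85  82 103 113 113 109  89  96 115]
 [112  99  83  85  87  88  86  86 102 114]
 [116 108 101  88  86  87  89 102 113 117]
 [116 115 112 109 104 105 111 113 116 116]]
pin [ 0.41942398 -0.1908439   0.19954102]
eye [ 0.41283325 -0.18405905  0.081     ] [-0.00659072  0.00678485  0.        ] [ 7.05928174e-03 -6.29589522e-03 -5.97376805e-06]
((272.10003662109375, 210.80003356933594), (50.98234939575195, 38.013153076171875), 26.56505012512207)
```

Emit:
carry_out([
  {"grip": 5,"dx": 0.007,"dy": -0.0063,"dz": 0.01,"ax": 0,"ay": 0,"az": 0},
  {"grip": 5,"dx": 0,"dy": 0,"dz": 0.02,"ax": 0,"ay": 0,"az": 0},
  {"grip": 5,"dx": 0,"dy": 0,"dz": 0.02,"ax": 0,"ay": 0,"az": 0},
  {"grip": 5,"dx": 0,"dy": 0,"dz": 0,"ax": 0,"ay": 0,"az": 0},
  {"grip": 5,"dx": 0,"dy": 0,"dz": 0,"ax": 0,"ay": 0,"az": 0},
  {"grip": 5,"dx": 0,"dy": 0,"dz": 0,"ax": 0,"ay": 0,"az": 0},
])

```text
time_s: 6.25
tcp_pos: [0.4144, -0.1844, 0.1188]
tcp_rot: [3.14, 0.001, 1.612]
wrist_force: [-0.1, 0.1, -0.8]
gripper_width: 0.201
grip_force: 68.8
```

```bash
python3 - <<'E'
from h import *
s=snap('wrist','w5.png');s2=snap('side');st=robot.get_state();print(st['tcp_pos'],st['tcp_rot'],st['wrist_force'])
np.savez('w5.npz',**s)
a=cv2.imread('pics/w5.png')[150:350,180:380];b=cv2.cvtColor(s2['pixels'],cv2.COLOR_RGB2BGR)[245:325,255:335]
cv2.imwrite('pics/w5c.png',np.hstack([cv2.resize(a,(400,400)),cv2.resize(b,(400,400),interpolation=cv2.INTER_CUBIC)]))
E
```

```text
[ 0.41417515 -0.18439089  0.11840577] [3.14015543e+00 7.11540553e-04 1.61195863e+00] [ 0.51519396 -0.43182338 -0.29388719]
```

View pics/w5c.png

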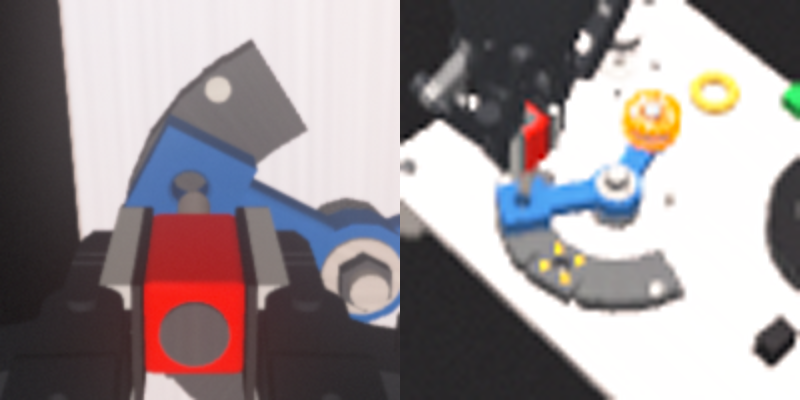

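The left crop shows the pin tip right at the eye hole (hole centre about crop (190,187), i.e. px (275,243.5); top disc at px (277,317.5)). I check the numbers.

```bash
python3 - <<'E'
from h import *
s=dict(np.load('w5.npz'));st=robot.get_state();t=st['tcp_pos']
m=cv2.inRange(cv2.cvtColor(s['pixels'],cv2.COLOR_RGB2HSV)[298:335,258:297],(0,0,0),(179,140,255));n,l,S,c=cv2.connectedComponentsWithStats(m);i=1+np.argmax(S[1:,4]);top=c[i]+[258,298]
pin=onz(s,*top,t[2]+.031);print(S[i],top,'pin',pin)
eye=onz(s,275,243.5,.081);piv=onz(s,180+367/2,150+278/2,.088);print(eye,piv,tool((eye-pin)*[1,1,0]),np.hypot(*(eye-piv)[:2]))
g=cv2.cvtColor(s['pixels'],cv2.COLOR_RGB2GRAY);print(g[228:258:2,260:292:2])
E
```

```text
[  2   3  35  32 879] [276.67349261 316.66666667] pin [ 0.41377073 -0.18523467  0.14940577]
[ 0.41297135 -0.18395647  0.081     ] [ 0.45965733 -0.20448584  0.088     ] [ 1.31001540e-03 -7.46099363e-04 -2.00444555e-06] 0.051000351148328175
[[117 115 116 116 116 116 113 115 114 114 113 114 114 116 115 115]
 [116 115 114 115 114 113 115 113 115 114 114 114 115 115 114 114]
 [116 114 115 116 116 114 116 114 113 113 113 114 114 114 114 113]
 [113 115 114 114 115 113 109 108 107 111 113 113 114 112 113 113]
 [114 114 115 113 106  99 104 104 105 101 101 109 112 113 112 113]
 [114 113 111 103 103 108 109 110 108 110 107  98 109 113 111 112]
 [114 113 110  93 108 109 108 108 108 109 109 103 101 112 111 112]
 [112 112 101  79  99 110 110 107 109 108 105  84  93 110 113 111]
 [113 112  99  80  77  92 105 109 108 103  83  79  94 107 111 112]
 [111 113 100  81  76  76  90 114 117 117  98  80  97 108 112 110]
 [111 111 105  93  78  90 119 125 126 127 121 107 103 111 110 109]
 [111 110 110 102  93 112 120 125 126 126 121 115 107 109 110 111]
 [111 110 109 109 105 117 122 125 127 126 120 113 105 109 110 109]
 [110 110 110 111 109 117 122 125 126 125 121 114 105 110 110 110]
 [106 107 105 107 106 109 113 116 117 117 114 107 101 106 106 106]]
```

Emit:
carry_out([
  {"grip": 5,"dx": 0.001,"dy": -0.0007,"dz": 0.003,"ax": 0,"ay": 0,"az": 0},
  {"grip": 5,"dx": 0,"dy": 0,"dz": 0.003,"ax": 0,"ay": 0,"az": 0},
  {"grip": 5,"dx": 0,"dy": 0,"dz": 0.002,"ax": 0,"ay": 0,"az": 0},
  {"grip": 5,"dx": 0,"dy": 0,"dz": 0.002,"ax": 0,"ay": 0,"az": 0},
  {"grip": 5,"dx": 0,"dy": 0,"dz": 0.001,"ax": 0,"ay": 0,"az": 0},
  {"grip": 5,"dx": 0,"dy": 0,"dz": 0,"ax": 0,"ay": 0,"az": 0},
  {"grip": 5,"dx": 0,"dy": 0,"dz": 0,"ax": 0,"ay": 0,"az": 0},
])

```text
time_s: 7.05
tcp_pos: [0.4128, -0.1833, 0.1063]
tcp_rot: [-3.142, 0.0, 1.612]
wrist_force: [1.8, -2.5, -2.6]
gripper_width: 0.195
grip_force: 68.8
```

Emit:
carry_out([
  {"grip": 5,"dx": -0.0005,"dy": 0.0003,"dz": 0.001,"ax": 0,"ay": 0,"az": 0},
  {"grip": 5,"dx": 0,"dy": 0,"dz": 0.002,"ax": 0,"ay": 0,"az": 0},
  {"grip": 5,"dx": 0,"dy": 0,"dz": 0.002,"ax": 0,"ay": 0,"az": 0},
  {"grip": 5,"dx": 0,"dy": 0,"dz": 0.0015,"ax": 0,"ay": 0,"az": 0},
  {"grip": 5,"dx": 0,"dy": 0,"dz": 0,"ax": 0,"ay": 0,"az": 0},
  {"grip": 5,"dx": 0,"dy": 0,"dz": 0,"ax": 0,"ay": 0,"az": 0},
])

```text
time_s: 7.65
tcp_pos: [0.413, -0.1836, 0.0998]
tcp_rot: [-3.141, -0.0, 1.612]
wrist_force: [-0.3, -0.5, -1.2]
gripper_width: 0.198
grip_force: 68.8
```

```bash
python3 - <<'E'
from h import *
p=robot.get_state()['tcp_pos'][:2]
piv=np.array([.4603,-.2048]);d=p-piv;a0=np.degrees(np.arctan2(d[1],d[0]));print(a0,np.hypot(*d))
A=[a0]+list(np.linspace(a0,190,10)[1:])+[193,196,198,200,202,204];q=p
for a in A[1:]:
    n=piv+.052*np.array([np.cos(np.radians(a)),np.sin(np.radians(a))]);print(round(a,1),n.round(4),tool([*(n-q),0])[:2].round(4));q=n
E
```

```text
155.88342813323663 0.05181408350298961
159.7 [ 0.4115 -0.1867] [-0.003  -0.0016]
163.5 [ 0.4105 -0.19  ] [-0.0032 -0.0012]
167.3 [ 0.4096 -0.1933] [-0.0033 -0.001 ]
171.0 [ 0.4089 -0.1967] [-0.0033 -0.0008]
174.8 [ 0.4085 -0.2001] [-0.0034 -0.0006]
178.6 [ 0.4083 -0.2036] [-0.0034 -0.0003]
182.4 [ 0.4083 -0.207 ] [-0.0034 -0.0001]
186.2 [ 0.4086 -0.2104] [-0.0034  0.0001]
190.0 [ 0.4091 -0.2138] [-0.0034  0.0003]
193 [ 0.4096 -0.2165] [-0.0027  0.0004]
196 [ 0.4103 -0.2191] [-0.0027  0.0006]
198 [ 0.4108 -0.2209] [-0.0018  0.0005]
200 [ 0.4114 -0.2226] [-0.0017  0.0005]
202 [ 0.4121 -0.2243] [-0.0017  0.0006]
204 [ 0.4128 -0.226 ] [-0.0017  0.0006]
```

Emit:
carry_out([
  {"grip": 5,"dx": -0.003,"dy": -0.0016,"dz": 0,"ax": 0,"ay": 0,"az": 0},
  {"grip": 5,"dx": -0.0032,"dy": -0.0012,"dz": 0,"ax": 0,"ay": 0,"az": 0},
  {"grip": 5,"dx": -0.0033,"dy": -0.001,"dz": 0,"ax": 0,"ay": 0,"az": 0},
  {"grip": 5,"dx": -0.0033,"dy": -0.0008,"dz": 0,"ax": 0,"ay": 0,"az": 0},
  {"grip": 5,"dx": -0.0034,"dy": -0.0006,"dz": 0,"ax": 0,"ay": 0,"az": 0},
  {"grip": 5,"dx": 0,"dy": 0,"dz": 0,"ax": 0,"ay": 0,"az": 0},
  {"grip": 5,"dx": 0,"dy": 0,"dz": 0,"ax": 0,"ay": 0,"az": 0},
])

```text
time_s: 8.35
tcp_pos: [0.4086, -0.2002, 0.0999]
tcp_rot: [3.141, -0.0, 1.611]
wrist_force: [3.6, 3.3, 0.5]
gripper_width: 0.198
grip_force: 68.7
```

Emit:
carry_out([
  {"grip": 5,"dx": -0.0034,"dy": 0.0002,"dz": 0,"ax": 0,"ay": 0,"az": 0},
  {"grip": 5,"dx": -0.0034,"dy": -0.0001,"dz": 0,"ax": 0,"ay": 0,"az": 0},
  {"grip": 5,"dx": -0.0034,"dy": 0.0001,"dz": 0,"ax": 0,"ay": 0,"az": 0},
  {"grip": 5,"dx": -0.003,"dy": 0.0003,"dz": 0,"ax": 0,"ay": 0,"az": 0},
  {"grip": 5,"dx": 0,"dy": 0,"dz": 0,"ax": 0,"ay": 0,"az": 0},
  {"grip": 5,"dx": 0,"dy": 0,"dz": 0,"ax": 0,"ay": 0,"az": 0},
])

```text
time_s: 8.95
tcp_pos: [0.4092, -0.2132, 0.0997]
tcp_rot: [-3.141, -0.0, 1.611]
wrist_force: [-1.9, 3.9, 0.6]
gripper_width: 0.199
grip_force: 69.1
```

Emit:
carry_out([
  {"grip": 5,"dx": 0,"dy": 0,"dz": 0.0015,"ax": 0,"ay": 0,"az": 0},
  {"grip": 5,"dx": 0,"dy": 0,"dz": 0.001,"ax": 0,"ay": 0,"az": 0},
  {"grip": 5,"dx": 0,"dy": 0,"dz": 0,"ax": 0,"ay": 0,"az": 0},
  {"grip": 5,"dx": 0,"dy": 0,"dz": 0,"ax": 0,"ay": 0,"az": 0},
])

```text
time_s: 9.35
tcp_pos: [0.4093, -0.2131, 0.0971]
tcp_rot: [-3.141, -0.0, 1.612]
wrist_force: [-3.2, 3.3, -0.0]
gripper_width: 0.202
grip_force: 69.0
```

Emit:
carry_out([
  {"grip": 5,"dx": 0,"dy": -0.0002,"dz": 0.0005,"ax": 0,"ay": 0,"az": 0},
  {"grip": 5,"dx": 0,"dy": 0,"dz": 0.0005,"ax": 0,"ay": 0,"az": 0},
  {"grip": 5,"dx": 0,"dy": 0,"dz": 0,"ax": 0,"ay": 0,"az": 0},
  {"grip": 5,"dx": 0,"dy": 0,"dz": 0,"ax": 0,"ay": 0,"az": 0},
])

```text
time_s: 9.75
tcp_pos: [0.4094, -0.2133, 0.0969]
tcp_rot: [3.141, 0.0, 1.612]
wrist_force: [-6.6, 5.7, 13.5]
gripper_width: 0.199
grip_force: 71.1
```

Emit:
carry_out([
  {"grip": 5,"dx": 0,"dy": -0.0002,"dz": -0.0005,"ax": 0,"ay": 0,"az": 0},
  {"grip": 5,"dx": -0.0015,"dy": 0.0002,"dz": 0,"ax": 0,"ay": 0,"az": 0},
  {"grip": 5,"dx": -0.0015,"dy": 0.0003,"dz": 0,"ax": 0,"ay": 0,"az": 0},
  {"grip": 5,"dx": -0.001,"dy": 0.0002,"dz": 0,"ax": 0,"ay": 0,"az": 0},
  {"grip": 5,"dx": 0,"dy": 0,"dz": 0,"ax": 0,"ay": 0,"az": 0},
  {"grip": 5,"dx": 0,"dy": 0,"dz": 0,"ax": 0,"ay": 0,"az": 0},
])

```text
time_s: 10.35
tcp_pos: [0.41, -0.2168, 0.097]
tcp_rot: [3.141, -0.001, 1.612]
wrist_force: [-4.1, 8.1, 8.3]
gripper_width: 0.198
grip_force: 70.0
```

Emit:
carry_out([
  {"grip": 5,"dx": -0.0008,"dy": 0.0001,"dz": 0,"ax": 0,"ay": 0,"az": 0},
  {"grip": 5,"dx": -0.0008,"dy": 0.0001,"dz": 0,"ax": 0,"ay": 0,"az": 0},
  {"grip": 5,"dx": 0,"dy": 0,"dz": 0,"ax": 0,"ay": 0,"az": 0},
])

```text
time_s: 10.65
tcp_pos: [0.4103, -0.2185, 0.0969]
tcp_rot: [3.141, -0.001, 1.612]
wrist_force: [-2.6, 7.1, 5.5]
gripper_width: 0.196
grip_force: 69.9
```

Emit:
carry_out([
  {"grip": 5,"dx": -0.0007,"dy": 0.0001,"dz": 0,"ax": 0,"ay": 0,"az": 0},
  {"grip": 5,"dx": -0.0007,"dy": 0.0002,"dz": 0,"ax": 0,"ay": 0,"az": 0},
  {"grip": 5,"dx": 0,"dy": 0,"dz": 0,"ax": 0,"ay": 0,"az": 0},
])

```text
time_s: 10.95
tcp_pos: [0.4107, -0.22, 0.0969]
tcp_rot: [3.141, -0.001, 1.612]
wrist_force: [-2.6, 5.3, 3.5]
gripper_width: 0.201
grip_force: 69.7
```

Emit:
carry_out([
  {"grip": 5,"dx": -0.0006,"dy": 0.0002,"dz": 0.0004,"ax": 0,"ay": 0,"az": 0},
  {"grip": 5,"dx": 0,"dy": 0,"dz": 0,"ax": 0,"ay": 0,"az": 0},
  {"grip": 5,"dx": 0,"dy": 0,"dz": 0,"ax": 0,"ay": 0,"az": 0},
])

```text
time_s: 11.25
tcp_pos: [0.4108, -0.2207, 0.0964]
tcp_rot: [-3.141, -0.0, 1.612]
wrist_force: [-2.7, 5.3, 2.4]
gripper_width: 0.2
grip_force: 69.6
```

Emit:
carry_out([
  {"grip": 5,"dx": -0.0005,"dy": 0.0001,"dz": 0.0005,"ax": 0,"ay": 0,"az": 0},
  {"grip": 5,"dx": 0,"dy": 0,"dz": 0.0004,"ax": 0,"ay": 0,"az": 0},
  {"grip": 5,"dx": 0,"dy": 0,"dz": 0,"ax": 0,"ay": 0,"az": 0},
])

```text
time_s: 11.55
tcp_pos: [0.4109, -0.2213, 0.0955]
tcp_rot: [-3.141, -0.0, 1.612]
wrist_force: [-2.2, 4.5, 2.4]
gripper_width: 0.202
grip_force: 69.5
```

Emit:
carry_out([
  {"grip": 5,"dx": 0,"dy": 0,"dz": 0.0008,"ax": 0,"ay": 0,"az": 0},
  {"grip": 5,"dx": 0,"dy": 0,"dz": 0.0007,"ax": 0,"ay": 0,"az": 0},
  {"grip": 5,"dx": 0,"dy": 0,"dz": 0,"ax": 0,"ay": 0,"az": 0},
])

```text
time_s: 11.85
tcp_pos: [0.4108, -0.2212, 0.0939]
tcp_rot: [-3.141, -0.0, 1.612]
wrist_force: [-2.4, 4.2, 1.7]
gripper_width: 0.197
grip_force: 69.4
```

Emit:
carry_out([
  {"grip": 5,"dx": 0,"dy": 0,"dz": 0.001,"ax": 0,"ay": 0,"az": 0},
  {"grip": 5,"dx": 0,"dy": 0,"dz": 0.001,"ax": 0,"ay": 0,"az": 0},
  {"grip": 5,"dx": 0,"dy": 0,"dz": 0,"ax": 0,"ay": 0,"az": 0},
])

```text
time_s: 12.15
tcp_pos: [0.4108, -0.2212, 0.0919]
tcp_rot: [-3.141, -0.0, 1.612]
wrist_force: [-2.9, 3.9, 0.4]
gripper_width: 0.199
grip_force: 69.3
```

Into the lock hole with hardly any force; on down to near the collar.

Emit:
carry_out([
  {"grip": 5,"dx": 0,"dy": -0.0002,"dz": 0.001,"ax": 0,"ay": 0,"az": 0},
  {"grip": 5,"dx": 0,"dy": 0,"dz": 0.001,"ax": 0,"ay": 0,"az": 0},
  {"grip": 5,"dx": 0,"dy": 0,"dz": 0.001,"ax": 0,"ay": 0,"az": 0},
  {"grip": 5,"dx": 0,"dy": 0,"dz": 0.001,"ax": 0,"ay": 0,"az": 0},
  {"grip": 5,"dx": 0,"dy": 0,"dz": 0,"ax": 0,"ay": 0,"az": 0},
  {"grip": 5,"dx": 0,"dy": 0,"dz": 0,"ax": 0,"ay": 0,"az": 0},
])

```text
time_s: 12.75
tcp_pos: [0.4108, -0.2212, 0.0879]
tcp_rot: [-3.141, -0.0, 1.612]
wrist_force: [-2.3, 4.7, 0.2]
gripper_width: 0.202
grip_force: 69.1
```

Emit:
carry_out([
  {"grip": 5,"dx": 0,"dy": 0,"dz": 0.001,"ax": 0,"ay": 0,"az": 0},
  {"grip": 5,"dx": 0,"dy": 0,"dz": 0.0007,"ax": 0,"ay": 0,"az": 0},
  {"grip": 5,"dx": 0,"dy": 0,"dz": 0.0003,"ax": 0,"ay": 0,"az": 0},
  {"grip": 5,"dx": 0,"dy": 0,"dz": 0,"ax": 0,"ay": 0,"az": 0},
  {"grip": 5,"dx": 0,"dy": 0,"dz": 0,"ax": 0,"ay": 0,"az": 0},
])

```text
time_s: 13.25
tcp_pos: [0.4108, -0.2214, 0.0861]
tcp_rot: [3.142, 0.0, 1.612]
wrist_force: [-3.6, 4.4, 2.9]
gripper_width: 0.203
grip_force: 69.7
```

Emit:
carry_out([
  {"grip": 5,"dx": 0,"dy": 0,"dz": 0.0004,"ax": 0,"ay": 0,"az": 0},
  {"grip": 5,"dx": 0,"dy": 0,"dz": 0,"ax": 0,"ay": 0,"az": 0},
  {"grip": 5,"dx": 0,"dy": 0,"dz": 0,"ax": 0,"ay": 0,"az": 0},
])

```text
time_s: 13.55
tcp_pos: [0.4109, -0.2215, 0.086]
tcp_rot: [3.141, 0.001, 1.612]
wrist_force: [-5.8, 4.1, 10.0]
gripper_width: 0.199
grip_force: 70.5
```

Emit:
carry_out([
  {"grip": 5,"dx": 0.0005,"dy": -0.0003,"dz": 0,"ax": 0,"ay": 0,"az": 0},
  {"grip": 5,"dx": 0,"dy": 0,"dz": -0.0001,"ax": 0,"ay": 0,"az": 0},
  {"grip": 30,"dx": 0,"dy": 0,"dz": 0,"ax": 0,"ay": 0,"az": 0},
  {"grip": 42,"dx": 0,"dy": 0,"dz": 0,"ax": 0,"ay": 0,"az": 0},
  {"grip": 42,"dx": 0,"dy": 0,"dz": 0,"ax": 0,"ay": 0,"az": 0},
  {"grip": 42,"dx": 0,"dy": 0,"dz": 0,"ax": 0,"ay": 0,"az": 0},
], squeeze=20)

```text
time_s: 14.15
tcp_pos: [0.4106, -0.221, 0.0857]
tcp_rot: [3.141, 0.0, 1.612]
wrist_force: [-0.6, -0.3, 0.1]
gripper_width: 0.42
grip_force: 0.0
```

Emit:
carry_out([
  {"grip": 42,"dx": 0,"dy": 0,"dz": -0.005,"ax": 0,"ay": 0,"az": 0},
  {"grip": 42,"dx": 0,"dy": 0,"dz": -0.015,"ax": 0,"ay": 0,"az": 0},
  {"grip": 42,"dx": 0,"dy": 0,"dz": -0.02,"ax": 0,"ay": 0,"az": 0},
  {"grip": 42,"dx": 0,"dy": 0,"dz": -0.03,"ax": 0,"ay": 0,"az": 0},
  {"grip": 42,"dx": 0,"dy": 0,"dz": -0.03,"ax": 0,"ay": 0,"az": 0},
  {"grip": 42,"dx": 0.04,"dy": 0,"dz": -0.02,"ax": 0,"ay": 0,"az": 0},
  {"grip": 42,"dx": 0.04,"dy": 0,"dz": 0,"ax": 0,"ay": 0,"az": 0},
  {"grip": 42,"dx": 0,"dy": 0,"dz": 0,"ax": 0,"ay": 0,"az": 0},
  {"grip": 42,"dx": 0,"dy": 0,"dz": 0,"ax": 0,"ay": 0,"az": 0},
])

```text
time_s: 15.05
tcp_pos: [0.4074, -0.1405, 0.2062]
tcp_rot: [3.141, 0.001, 1.613]
wrist_force: [-0.1, -0.5, -0.2]
gripper_width: 0.422
grip_force: 0.0
```

```bash
python3 - <<'E'
from h import *
s=snap('side');w=snap('wrist','w6.png');P=cloud(s);h=cv2.cvtColor(s['pixels'],cv2.COLOR_RGB2HSV).astype(int)
m=((h[...,0]<4)|(h[...,0]>172))&(h[...,1]>150)&(np.hypot(P[...,0]-.41,P[...,1]+.22)<.03);print(m.sum(),P[m].max(0),np.percentile(P[m][:,2],95))
b=cv2.cvtColor(s['pixels'],cv2.COLOR_RGB2BGR)[235:335,245:345]
cv2.imwrite('pics/f.png',np.hstack([cv2.resize(b,(400,400),interpolation=cv2.INTER_CUBIC),cv2.resize(cv2.imread('pics/w6.png'),(400,400))]))
print(robot.get_state()['tcp_pos'],robot.get_state()['wrist_force'])
E
```

```text
69 [ 0.4172247  -0.21425836  0.1178954 ] 0.1172179471356245
[ 0.40725997 -0.14139692  0.20573846] [ 1.32050972 -0.48728082 -0.03456538]
```

View pics/f.png

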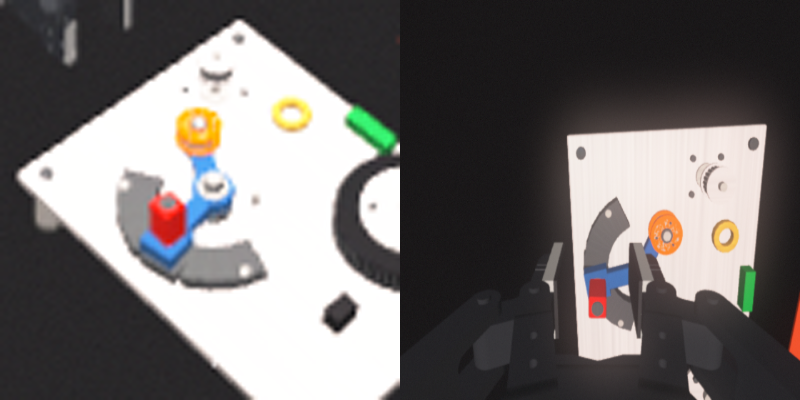

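The pin stands upright in the eye with the arm held back (left crop, red head at (167,215)). Its top is at 117 mm, as it should be fully in, and the gripper is clear.

```bash
python3 -c "
from bench import robot
print(robot.job_done())"
```

```text
the job is handed in; nothing more can be done
None
```

The red pin is in the lock hole with its collar on the eye, the tensioner stays pinned back with the gripper clear, and I handed the job in at about 15 s; I have not seen the judged result.

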